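Release the white head ball from the lever-gate feeder

TASK

Press down the black pedal of the feeder lane that holds the white head ball, so that the rocking lever lifts that lane's green gate and the ball rolls down into its pocket at the low end; then let the pedal come back up so the gate is shut again. Use the fingertips on the pedal only: do not touch, lift or carry the balls, keep the amber ball waiting behind its own shut gate, and leave the other parts on the bench where they lie.

Things in the scene. Friction and masses are not known exactly. Their poses are not given: they have to be found in the camera images.
- feeder: Fixed feeder: black two-lane ramp on a blue plate. Origin on the bench under the gates, midway between lanes; z up, x downhill, y to the left lane. Lane centres at y = +26 and -26 mm, 32 mm wide, walls 12 mm high; the ramp falls 10 degrees from x = -90 to 85 mm (35 mm above the bench at x = 0). Each lane has a rocking lever: green gate inside, black pedal outside.
- pocket_left (a point): Middle of the floor of the left lane's pocket, where its ball ends: feeder x = 103, y = +26 mm, 6 mm above the bench, inside 36 mm (x) by 32 mm (y), end wall 50 mm high. A ball in it has its centre near here, 14 mm above this point.
- pocket_right (a point): The same for the right lane, y = -26 mm.
- pivot_left (a point): Pivot of the left lane's lever: pin along feeder x at feeder y = +81 mm, 85 mm above the bench, between two aluminium posts 95 mm high (36 mm across both in x). The gate blade (22 mm wide) hangs 55 mm inward of it, over the lane's centre line; the pedal is 60 mm outward.
- pivot_right (a point): The same for the right lane, at feeder y = -81 mm.
- ball_white_center (a point): White ceramic head ball, 45 g, 28 mm in diameter. It waits behind the shut gate of one of the feeder's two lanes, about 16 mm uphill (feeder -x) of the gate blade; the sign of its y in the feeder's frame tells the lane (positive: left lane). This point is its centre.
- ball_amber_center (a point): Amber resin head ball, 20 g, 28 mm in diameter. It waits behind the shut gate of one of the feeder's two lanes, about 16 mm uphill (feeder -x) of the gate blade; the sign of its y in the feeder's frame tells the lane (positive: left lane). This point is its centre.
- ball_white: The same white ball; origin 14 mm under its centre at the start, turning with the ball as it rolls (use the centre point instead).
- pedal_left (a point): Centre of the top face of the left lane's black pedal pad, 40 mm (feeder x) by 36 mm (feeder y), 8 mm thick; at rest it is level, 93 mm above the bench, at feeder y = +141 mm (60 mm outside the pivot). It moves with the lever; fully pressed it lies about 34 mm lower, sloping down away from the pivot.
- pedal_right (a point): The same for the right lane's pedal, at feeder y = -141 mm at rest.
- rocker_left (a joint): Angle of the left lane's rocking lever: 0 with the pedal up and the gate shut, 0.6 rad with the pedal fully down (end stop). The ball gets under the gate at about 0.45 rad and needs about half a second to roll to its pocket. A spring returns the lever by itself when let go; pressing takes about 2 N at the start and 4 to 5 N at the end.
- rocker_right (a joint): The same for the right lane's lever.
- hip_stem: White nylon hip stem prototype, about 160 x 50 x 14 mm, lying loose on the bench near the feeder's pockets on its left; origin on its underside. Bystander.
- plate_large: Translucent amber resin cranial plate, 85 x 81 x 5 mm, loose on the bench; origin under its centre. Bystander.
- plate_small: Translucent amber resin cranial plate, 65 x 61 x 5 mm, loose on the bench; origin under its centre. Bystander.
- build_platform: Blue anodized aluminium build platform, 130 x 80 x 12 mm with a 14 mm high boss on top, loose on the bench; origin under its centre. Bystander.
- deburrer: Black plastic deburring handle with a thin steel blade, about 150 mm long, 16 mm thick, loose on the bench on the feeder's uphill side; origin under its handle. Bystander.

How it is judged:
By the outcome, as a careful person would: the job done as asked, in the order asked, and still so for the second after the job is handed in, with the robot touching nothing.
It also fails if it takes over 32 s, if anything falls off the work surface, if the arm or the gripper's body presses on something with over 40 N, if the wrist force passes 120 N, or if a joint passes its speed limit or range.

ROBOT

A 7-joint arm with a two-finger parallel gripper is mounted at the origin on the work surface. World frame = base frame: x ahead of the robot, y to its left, z up, the work surface at z = 0. Lengths are in m, angles in rad, forces in N, time in s.
With the tool pointing down it reaches from about 0.4 to 0.85 m from the base axis. Payload 10.4 kg.
Tool frame: the origin (TCP) lies between the finger pads; the fingertips stand ahead of it and the grasp point (between the pads) lies 3 mm ahead of it (r.tips_ahead is the z of the fingertips in the tool frame, in m); z points along the fingers, y is the line along which they close (so a half turn about z gives the same grasp; the last joint's range is limited). The gripper opens to 87 mm and grips with 3 to 60 N. Pads are 19 mm wide; open, the fingers measure 117 mm over their backs; the gripper's body (75 mm by 190 mm) begins 51 mm behind the grasp point.
Start: joints at [-1.258, 0.332, -0.065, 1.46, 0.022, 1.35, -0.088], TCP at [0.206, 0.59, 0.245] pointing down, gripper open.
Joint ranges: [-2.6, 2.6], [-0.5, 2.12], [-1.47, 1.34], [0.16, 2.42], [-1.27, 4.41], [0.06, 2.06], [-2.6, 2.6]. Speed limits (rad/s): [2.22, 2.22, 2.79, 2.79, 3.14, 3.14, 3.14].

INTERFACE

Orientations are given as a unit quaternion [x, y, z, w].
In Python, from bench import telemetry, camera, get_calibration, r gives the robot as it stands.
- The arm moves only by the tool drive_tool, never from a script. Its argument "series" is one flat list of numbers, 7 for each row, row after row: the turn, a rotation vector about the tool's x, y, z in units of 5 degrees (1.0 is 5 degrees), then the shift along the tool's x, y, z in units of 40 mm (1.0 is 40 mm), then the opening, from -1 (shut) to 1 (fully open). A call has 1 to 10 rows; each row is the pose to reach, as a shift and turn from the pose commanded when the call began, along the tool's axes at that moment; what a row does not reach only later rows make up. A row lasts 1/12 s, in which the tool goes at most 41.7 mm and 7.16 degrees, less where a joint would pass 70% of its speed; a pose out of reach is approached as far as the arm can. A call with a gripper value outside its range is refused whole. The fingers move at their own pace and stop on an object; "grip_force" is the grip in N (left out, the last holds). Time passes only in rows, so rows that repeat a pose let the fingers close. It gives the time, the measured TCP pose, the force, the opening and the grip force at its end, in the units of the state.
- telemetry.read_state(): the state, without advancing time (a new reading comes with each control period).
- camera(name): name is "side" or "top" or "wrist"; returns the picture (480x640x3 uint8, red, green, blue); there is no depth.
- get_calibration(name): a dict with "fovy" (degrees; the focal length in pixels is half the picture's height over the tangent of half this angle, whatever the lens; pixels are square), "cx", "cy" (the principal point, pixels), "xyz" and "rotation" of the camera in the world. Camera axes: x right, y up, looking along -z (the intrinsics and any distortion apply to the point x, -y, -z); pixel columns grow to the right and rows downward; lengths in m; the calibration is good to about 2 mm. A picture is of the moment at which its call begins: read the wrist's pose just before it. get_calibration takes no time and is no camera call; for the wrist camera it gives the pose at the moment of the call.
- r.close_job(): hands the job in; it is judged then, once.
The state is a dict: "time": time; "joint_positions": joint angles; "joint_vel": joint speeds; "joint_torque": joint torques, N m; "ee_pos": TCP position; "eef_rot": TCP orientation; "ft_force": force on the tool from outside, world axes, zero at the start; "torque": the same for the moment, N m; "width": finger opening in m; "grip_force": force on a finger pad.
Only numpy, scipy, OpenCV 4.12 (cv2) and the standard library are available. Lean on these libraries where they do the work, as an engineer would, in place of code of your own. Each camera call takes 0.05 s, during which the arm holds its last target. There are 200 camera calls.

## Working session

There is one attempt and no reset: what is moved stays moved. The work goes in short steps, Python scripts to look and compute and a tool call to move; the robot and the scene stay as the last step left them, time stands still between calls to the robot, and variables do not carry over. Pictures are saved under pics/ and viewed, at most 10 in all, crops included, and the job is handed in when it is done.

Besides the shell and the picture viewer there is one more tool, called after "Emit:" by a JSON object that holds its "api" and its "payload". drive_tool: Moves the arm, as the interface text tells. Its arguments: {"type":"object","properties":{"series":{"type":"array"},"grip_force":{"type":"number"}},"required":["series"]}

```bash
mkdir -p pics
python3 - <<'E'
from bench import telemetry, camera, get_calibration, r
import cv2, numpy as np
for n in ("top","side"):
    im=camera(n); cv2.imwrite(f"pics/{n}0.png",im[:,:,::-1]); print(n,get_calibration(n))
s=telemetry.read_state(); print({k:np.round(v,4) for k,v in s.items()}, r.tips_ahead)
E
```

```text
top {'fovy': 54.03546836994958, 'cx': 317.9537891759023, 'cy': 234.90858988351388, 'xyz': array([ 0.4018051 , -0.0050455 ,  1.22028983]), 'rotation': array([ 0.0520729 , -0.03953369, -0.70188677,  0.70928165])}
side {'fovy': 42.43520688882664, 'cx': 330.2365063366949, 'cy': 237.81342797740817, 'xyz': array([-0.04976931, -1.02879645,  0.9714329 ]), 'rotation': array([ 0.43621779, -0.12194784, -0.23723189,  0.85939734])}
{'time': np.float64(0.1), 'joint_positions': array([-1.2576,  0.3328, -0.0647,  1.4609,  0.0216,  1.3499, -0.0885]), 'joint_vel': array([-0.0001,  0.    ,  0.0011, -0.0018, -0.0003, -0.0023,  0.0007]), 'joint_torque': array([ 1.50000e-03, -6.24544e+01,  2.44000e-02, -3.90711e+01,
       -6.13000e-02,  3.66000e-02,  1.00000e-04]), 'ee_pos': array([0.2058, 0.5898, 0.2438]), 'eef_rot': array([ 1.671e-01,  9.859e-01, -6.000e-04, -1.000e-04]), 'ft_force': array([ 0.3459, -0.2678,  0.5552]), 'torque': array([ 0.0093, -0.0262,  0.0081]), 'grip_force': np.float64(0.0), 'width': np.float64(0.0868)} 0.022
```

View pics/top0.png

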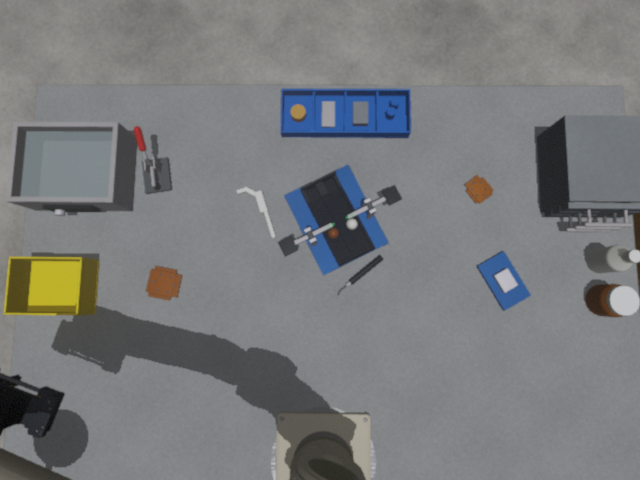

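View pics/side0.png

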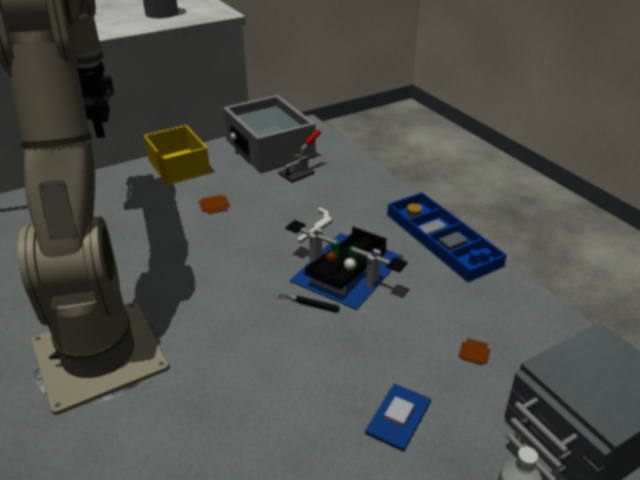

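Top view: white ball at about (352,224), amber at (333,233), pedals at (391,195) and (289,245). The pockets are at the upper end, around (325,185), and the hip stem is on the left, so the white ball is in the right lane and its pedal is at (391,195). In the side view the white ball is at (350,264) and that pedal at (397,265).

```bash
cat > h.py <<'E'
import cv2, numpy as np
from scipy.spatial.transform import Rotation as R
from bench import telemetry, camera, get_calibration, r
def ray(c,uv):
    f=240/np.tan(np.radians(c["fovy"]/2))
    d=R.from_quat(c["rotation"]).apply([(uv[0]-c["cx"])/f,-(uv[1]-c["cy"])/f,-1]); return np.array(c["xyz"]),d
def plane(c,uv,z):
    o,d=ray(c,uv); return o+d*(z-o[2])/d[2]
def proj(c,p):
    f=240/np.tan(np.radians(c["fovy"]/2))
    q=R.from_quat(c["rotation"]).inv().apply(np.array(p)-c["xyz"]); return np.array([c["cx"]-f*q[0]/q[2],c["cy"]+f*q[1]/q[2]])
def tri(a,b):
    (o1,d1),(o2,d2)=a,b
    t=np.linalg.lstsq(np.c_[d1,-d2],o2-o1,rcond=None)[0]
    return (o1+t[0]*d1+o2+t[1]*d2)/2, np.linalg.norm(o1+t[0]*d1-o2-t[1]*d2)
def blob(mask,uv,rad=18):
    m=np.zeros_like(mask,np.uint8); u,v=uv
    m[v-rad:v+rad,u-rad:u+rad]=mask[v-rad:v+rad,u-rad:u+rad]
    n,l,s,c=cv2.connectedComponentsWithStats(m)
    i=1+np.argmax(s[1:,4]); return c[i],s[i]
E
python3 - <<'E'
from h import *
T=cv2.imread("pics/top0.png").astype(int);S=cv2.imread("pics/side0.png").astype(int)
ct,cs=get_calibration("top"),get_calibration("side")
dark=lambda I:(I.max(2)<60).astype(np.uint8); white=lambda I:(I.min(2)>140).astype(np.uint8)
amb=lambda I:((I[:,:,2]>60)&(I[:,:,2]>1.8*I[:,:,0])&(I[:,:,2]>1.5*I[:,:,1])).astype(np.uint8)
P={}
for n,f,a,b,z in [("pr",dark,(391,195),(397,265),.093),("pl",dark,(289,245),(296,227),.093),("w",white,(352,224),(350,264),.052),("am",amb,(333,233),(331,256),.052)]:
    ca,sa=blob(f(T),a,14);cb,sb=blob(f(S),b,12)
    p=plane(ct,ca,z);P[n]=p
    print(n,ca,sa,cb,sb,"plane",p.round(4),"tri",*tri(ray(ct,ca),ray(cs,cb)))
d=P["pl"]-P["pr"];print("dist",np.linalg.norm(d)); y=d/np.linalg.norm(d);x=np.cross(y,[0,0,1]);o=(P["pl"]+P["pr"])/2
print("yaw x",np.degrees(np.arctan2(x[1],x[0])),"origin",o)
for k in("w","am"):print(k,(P[k]-o)@x,(P[k]-o)@y)
cv2.imwrite("pics/c.png",np.hstack([cv2.resize(T[160:280,265:415].astype(np.uint8),None,fx=2.6,fy=2.6),cv2.resize(S[190:310,270:420].astype(np.uint8),None,fx=2.6,fy=2.6)]))
E
```

```text
pr [387.33333333 201.        ] [387 200   2   3   3] [396.44949495 264.34848485] [386 257  21  15 198] plane [ 0.6334 -0.152   0.093 ] tri [ 0.64218755 -0.15672835  0.08855948] 0.017258971929916198Traceback (most recent call last):
  File "<stdin>", line 8, in <module>
  File "h.py", line 20, in blob
    i=1+np.argmax(s[1:,4]); return c[i],s[i]
        ~~~~~~~~~^^^^^^^^^
    return _wrapfunc(a, 'argmax', axis=axis, out=out, **kwds)
    return bound(*args, **kwds)
ValueError: attempt to get argmax of an empty sequence
```

Dark threshold is too strict for the top view; I'll raise it there.

Run:
```python
from h import *
T=cv2.imread("pics/top0.png").astype(int);S=cv2.imread("pics/side0.png").astype(int)
ct,cs=get_calibration("top"),get_calibration("side")
print("px",T[195,391],T[245,289],S[265,397],T[224,352],T[233,333],S[256,331],T[210,410])
cv2.imwrite("pics/c.png",np.hstack([cv2.resize(T[160:280,265:415].astype(np.uint8),None,fx=2.6,fy=2.6),cv2.resize(S[190:310,270:420].astype(np.uint8),None,fx=2.6,fy=2.6)]))
dT=lambda I:(I.max(2)<85).astype(np.uint8);dark=lambda I:(I.max(2)<60).astype(np.uint8); white=lambda I:(I.min(2)>140).astype(np.uint8)
amb=lambda I:((I[:,:,2]>50)&(I[:,:,2]>1.6*I[:,:,0])&(I[:,:,2]>1.4*I[:,:,1])).astype(np.uint8)
P={}
for n,f,g,a,b,z in [("pr",dT,dark,(391,195),(397,265),.093),("pl",dT,dark,(289,245),(296,227),.093),("w",white,white,(352,224),(350,264),.052),("am",amb,amb,(333,233),(331,256),.052)]:
    ca,sa=blob(f(T),a,12);cb,sb=blob(g(S),b,12)
    p=plane(ct,ca,z);P[n]=p
    t,e=tri(ray(ct,ca),ray(cs,cb));print(n,ca.round(1),sa,cb.round(1),sb,"plane",p.round(4),"tri",t.round(4),e.round(4))
d=P["pl"]-P["pr"];print("dist",np.linalg.norm(d)); y=d/np.linalg.norm(d);x=np.cross(y,[0,0,1]);o=(P["pl"]+P["pr"])/2
print("yaw x",np.degrees(np.arctan2(x[1],x[0])),"origin",o)
for k in("w","am"):print(k,(P[k]-o)@x,(P[k]-o)@y)
```

```text
px [63 59 57] [72 68 66] [13 12 11] [192 190 189] [ 61  91 133] [ 7 41 80] [136 133 131]
pr [390.2 194.8] [379 186  22  19 254] [396.4 264.3] [386 257  21  15 198] plane [ 0.6489 -0.1591  0.093 ] tri [ 0.6499 -0.1597  0.0897] 0.0007
pl [288. 245.] [279 235  19  21 247] [295.1 226.2] [286 220  19  13 154] plane [0.5233 0.0879 0.093 ] tri [0.5224 0.0883 0.0925] 0.0021
w [351.8 223.4] [348 219   9  10  67] [349.2 261.4] [346 259   7   6  31] plane [ 0.5838 -0.0679  0.052 ] tri [ 0.582  -0.0673  0.063 ] 0.0003
am [333.1 232.7] [329 228   9  10  74] [330.7 254.7] [327 251   9   8  55] plane [ 0.5599 -0.0212  0.052 ] tri [ 0.5586 -0.021   0.0615] 0.0001
dist 0.2770289663218237
yaw x 26.9447643476301 origin [ 0.58611233 -0.03560706  0.093     ]
w -0.016655630206612943 -0.027772334993590875
am -0.016814400384904837 0.024734161486094405
```

View pics/c.png

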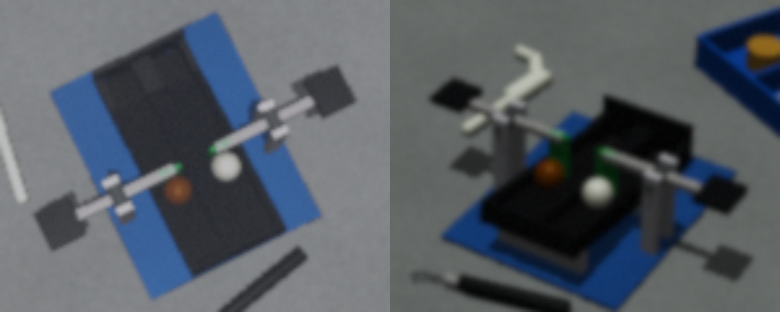

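Confirmed: the white ball is in the right lane at feeder (-17,-28) mm and the amber is in the left lane. The right pedal is at about (0.651,-0.161,0.093), with feeder yaw 26.9°. Next I work out the move.

```bash
cat > go.py <<'E'
from h import *
import sys
def go(tgt):
    s=telemetry.read_state(); q=R.from_quat(s["eef_rot"])
    yaw=np.radians(26.94); fx=np.array([np.cos(yaw),np.sin(yaw),0])
    for sg in(1,-1):
        Y=sg*fx; Z=np.array([0,0,-1.]); G=R.from_matrix(np.c_[np.cross(Y,Z),Y,Z])
        print("turn/5deg",(np.degrees((q.inv()*G).as_rotvec())/5).round(2))
    print("shift/40mm",(q.inv().apply(np.array(tgt)-s["ee_pos"])/.04).round(3),"pos",s["ee_pos"].round(4),"F",s["ft_force"].round(2),"j",s["joint_positions"].round(2),"t",s["time"],s["width"])
if __name__=="__main__": go([float(a) for a in sys.argv[1:4]])
E
python3 go.py 0.653 -0.164 0.200
```

```text
turn/5deg [-0.01  0.01  8.76]
turn/5deg [-1.000e-02 -2.000e-02 -2.724e+01]
shift/40mm [-16.764 -14.107   1.115] pos [0.2058 0.5898 0.2438] F [ 0.35 -0.27  0.56] j [-1.26  0.33 -0.06  1.46  0.02  1.35 -0.09] t 0.1 0.08683233682653768
```

Emit:
{"api": "drive_tool", "payload": {"series": [0, 0, 0.4, -0.4, -0.3, 0, -1, 0, 0, 0.8, -1, -0.85, 0, -1, 0, 0, 1.2, -1.7, -1.4, 0, -1, 0, 0, 1.6, -2.4, -2, 0, -1, 0, 0, 2, -3.1, -2.6, 0, -1, 0, 0, 2.4, -3.8, -3.2, 0, -1, 0, 0, 2.8, -4.5, -3.8, 0, -1, 0, 0, 3.2, -5.2, -4.4, 0, -1, 0, 0, 3.6, -5.8, -4.9, 0, -1, 0, 0, 4, -6.2, -5.2, 0, -1], "grip_force": 20}}

```text
time: 0.93
ee_pos: [0.3731, 0.3087, 0.2445]
eef_rot: [0.338, 0.941, -0.0, 0.0]
ft_force: [0.5, -0.5, -0.1]
width: 0.0283
grip_force: 0.0
```

```bash
python3 go.py 0.653 -0.164 0.200
```

```text
turn/5deg [-0.   0.   4.7]
turn/5deg [-1.00e-02 -0.00e+00 -3.13e+01]
shift/40mm [-12.919  -4.66    1.119] pos [0.3731 0.3087 0.2445] F [ 0.5  -0.53 -0.1 ] j [-0.94  0.02  0.16  1.83 -0.    1.3   0.1 ] t 0.9333 0.028281543781958768
```

Emit:
{"api": "drive_tool", "payload": {"series": [0, 0, 0.4, -0.7, -0.25, 0, -1, 0, 0, 0.8, -1.6, -0.55, 0, -1, 0, 0, 1.2, -2.5, -0.9, 0, -1, 0, 0, 1.6, -3.4, -1.2, 0, -1, 0, 0, 2, -4.3, -1.55, 0, -1, 0, 0, 2.4, -5.2, -1.9, 0, -1, 0, 0, 2.8, -6.1, -2.2, 0, -1, 0, 0, 3.2, -7, -2.5, 0, -1, 0, 0, 3.6, -7.9, -2.85, 0, -1, 0, 0, 4, -8.6, -3.1, 0, -1]}}

```text
time: 1.77
ee_pos: [0.5606, -0.0041, 0.2444]
eef_rot: [0.496, 0.869, -0.0, 0.0]
ft_force: [-0.9, -0.0, -0.0]
width: 0.0001
grip_force: 0.0
```

```bash
python3 go.py 0.653 -0.164 0.200
```

```text
turn/5deg [-0.    0.01  0.73]
turn/5deg [-2.000e-02 -0.000e+00 -3.527e+01]
shift/40mm [-4.615 -0.045  1.115] pos [ 0.5606 -0.0041  0.2444] F [-0.86 -0.05 -0.03] j [-0.53  0.2   0.53  1.66 -0.1   1.31  0.55] t 1.7667 0.00013053852377514368
```

Emit:
{"api": "drive_tool", "payload": {"series": [0, 0, 0.2, -0.8, 0, 0, -1, 0, 0, 0.4, -1.6, 0, 0, -1, 0, 0, 0.6, -2.4, 0, 0, -1, 0, 0, 0.7, -3.2, 0, 0, -1, 0, 0, 0.7, -3.9, 0, 0, -1, 0, 0, 0.7, -4.4, 0, 0.4, -1, 0, 0, 0.7, -4.5, 0, 1, -1, 0, 0, 0.7, -4.5, 0, 1.5, -1, 0, 0, 0.7, -4.5, 0, 1.5, -1, 0, 0, 0.7, -4.5, 0, 1.5, -1]}}

```text
time: 2.6
ee_pos: [0.6513, -0.1554, 0.1835]
eef_rot: [0.52, 0.854, -0.0, -0.001]
ft_force: [0.5, -0.8, 0.4]
width: 0.0003
grip_force: 0.0
```

```bash
python3 go.py 0.653 -0.164 0.120
python3 - <<'E'
from h import *
c=get_calibration("side");t=get_calibration("top");S=camera("side");T=camera("top")
cv2.imwrite("pics/c2.png",cv2.resize(np.hstack([S[170:310,290:450],T[130:270,300:460]])[:,:,::-1],None,fx=2.4,fy=2.4,interpolation=2))
s=telemetry.read_state();tip=s["ee_pos"]+R.from_quat(s["eef_rot"]).apply([0,0,r.tips_ahead]);print(tip.round(4),proj(c,tip),proj(c,[.651,-.163,.093]))
E
```

```text
turn/5deg [-0.02 -0.02  0.07]
turn/5deg [ 3.000e-02 -4.000e-02 -3.593e+01]
shift/40mm [-0.213 -0.059  1.587] pos [ 0.6513 -0.1554  0.1835] F [ 0.49 -0.77  0.37] j [-0.24  0.51  0.58  1.43 -0.28  1.28  0.84] t 2.6 0.0003420386936647927
[ 0.6524 -0.1558  0.1639] [398.35430724 236.93791434] [397.62544647 263.88269214]
```

View pics/c2.png

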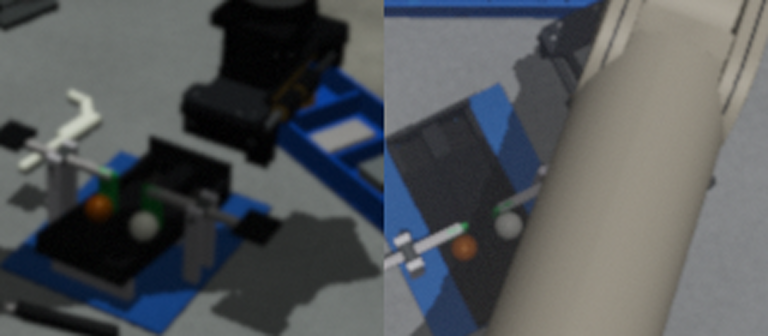

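Side view: fingertips at about (399,237), right above the pedal at (397,265), matching the prediction. I'll descend to just above the pedal.

Emit:
{"api": "drive_tool", "payload": {"series": [0, 0, 0, -0.1, 0, 0.4, -1, 0, 0, 0, -0.2, -0.05, 0.9, -1, 0, 0, 0, -0.2, -0.05, 1.3, -1, 0, 0, 0, -0.2, -0.05, 1.45, -1, 0, 0, 0, -0.2, -0.05, 1.45, -1, 0, 0, 0, -0.2, -0.05, 1.45, -1]}}

```text
time: 3.2
ee_pos: [0.6542, -0.164, 0.128]
eef_rot: [0.52, 0.854, 0.0, 0.001]
ft_force: [-0.2, -0.1, -0.3]
width: 0.0005
grip_force: 0.0
```

```bash
python3 go.py 0.653 -0.164 0.082
```

```text
turn/5deg [0.02 0.01 0.07]
turn/5deg [-1.000e-02  3.000e-02 -3.593e+01]
shift/40mm [ 0.014 -0.028  1.149] pos [ 0.6542 -0.164   0.128 ] F [-0.23 -0.08 -0.29] j [-0.22  0.57  0.56  1.48 -0.32  1.18  0.87] t 3.2 0.0005047342989047244
```

Emit:
{"api": "drive_tool", "payload": {"series": [0, 0, 0, 0, 0, 0.15, -1, 0, 0, 0, 0, 0, 0.3, -1, 0, 0, 0, 0, 0, 0.45, -1, 0, 0, 0, 0, 0, 0.6, -1, 0, 0, 0, 0, 0, 0.75, -1, 0, 0, 0, 0, 0, 0.9, -1, 0, 0, 0, 0, 0, 1.0, -1, 0, 0, 0, 0, 0, 1.05, -1, 0, 0, 0, 0, 0, 1.05, -1]}}

```text
time: 3.95
ee_pos: [0.6533, -0.1644, 0.084]
eef_rot: [0.521, 0.854, -0.0, -0.0]
ft_force: [0.4, 0.2, 4.3]
width: 0.0004
grip_force: 1.7
```

```bash
python3 go.py 0.653 -0.164 0.082
python3 - <<'E'
from h import *
S=camera("side");T=camera("top")
cv2.imwrite("pics/c3.png",cv2.resize(np.hstack([S[170:310,290:450],T[130:270,300:460]])[:,:,::-1],None,fx=2.4,fy=2.4,interpolation=2))
E
```

```text
turn/5deg [-0.01 -0.    0.06]
turn/5deg [ 1.000e-02 -1.000e-02 -3.594e+01]
shift/40mm [ 0.011 -0.002  0.05 ] pos [ 0.6533 -0.1644  0.084 ] F [0.38 0.2  4.35] j [-0.21  0.61  0.54  1.52 -0.34  1.11  0.88] t 3.95 0.0004451901025894265
```

View pics/c3.png

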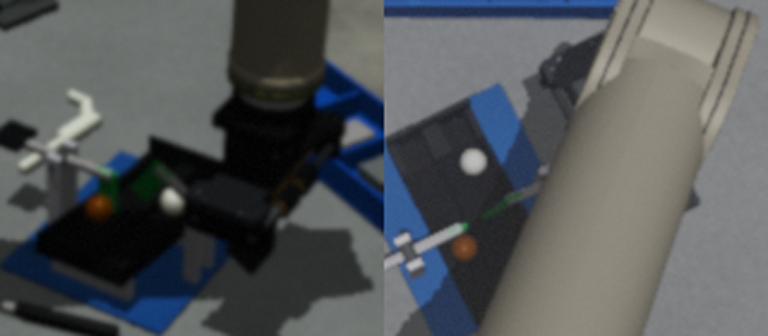

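The gate is lifted and the white ball is rolling past it, at crop (473,161), while the amber waits. I'll hold 0.8 s so the ball finishes its run.

Emit:
{"api": "drive_tool", "payload": {"series": [0, 0, 0, 0, 0, 0, -1, 0, 0, 0, 0, 0, 0, -1, 0, 0, 0, 0, 0, 0, -1, 0, 0, 0, 0, 0, 0, -1, 0, 0, 0, 0, 0, 0, -1, 0, 0, 0, 0, 0, 0, -1, 0, 0, 0, 0, 0, 0, -1, 0, 0, 0, 0, 0, 0, -1]}}

```text
time: 4.72
ee_pos: [0.6535, -0.1644, 0.0845]
eef_rot: [0.521, 0.854, -0.0, 0.0]
ft_force: [-0.2, 0.1, 4.5]
width: 0.001
grip_force: 1.8
```

Run:
```python
from h import *
T=camera("top"); c=get_calibration("top")
y=np.radians(26.94);fx=np.array([np.cos(y),np.sin(y),0]);fy=np.array([-np.sin(y),np.cos(y),0]);o=np.array([.5861,-.0356,0])
for n,X,Y,z in(("pocket",.103,-.026,.02),("gate",-.016,-.026,.052)):
    uv=proj(c,o+fx*X+fy*Y+[0,0,z]);u,v=uv.round().astype(int)
    m=(T[v-12:v+12,u-12:u+12].min(2)>120);print(n,uv.round(1),m.sum(),(np.argwhere(m).mean(0)[::-1]+[u-12,v-12]).round(1) if m.any() else None)
```

```text
pocket [329.8 185. ] 100 [327.2 181.2]
gate [351.  223.5] 0 None
```

The ball is at the pocket. I'll release the pedal and lift clear.

Emit:
{"api": "drive_tool", "payload": {"series": [0, 0, 0, 0, 0, -0.15, -1, 0, 0, 0, 0, 0, -0.3, -1, 0, 0, 0, 0, 0, -0.45, -1, 0, 0, 0, 0, 0, -0.6, -1, 0, 0, 0, 0, 0, -0.8, -1, 0, 0, 0, 0, 0, -1.1, -1, 0, 0, 0, 0, 0, -1.7, -1, 0, 0, 0, 0, 0, -2.5, -1, 0, 0, 0, 0, 0, -3.3, -1, 0, 0, 0, 0, 0, -4, -1]}}

```text
time: 5.6
ee_pos: [0.6532, -0.1637, 0.2472]
eef_rot: [0.52, 0.854, 0.0, -0.0]
ft_force: [1.5, 0.3, -0.0]
width: 0.0008
grip_force: 0.0
```

Emit:
{"api": "drive_tool", "payload": {"series": [0, 0, 0, -0.6, 0, 0, -1, 0, 0, 0, -1.4, 0, 0, -1, 0, 0, 0, -2.2, 0, 0, -1, 0, 0, 0, -3, 0, 0, -1, 0, 0, 0, -3.6, 0, 0, -1, 0, 0, 0, -4, 0, 0, -1, 0, 0, 0, -4, 0, 0, -1, 0, 0, 0, -4, 0, 0, -1, 0, 0, 0, -4, 0, 0, -1]}}

```text
time: 6.35
ee_pos: [0.7269, -0.3053, 0.2448]
eef_rot: [0.52, 0.854, 0.0, -0.0]
ft_force: [-0.1, 0.8, 0.8]
width: 0.0001
grip_force: 0.0
```

Run:
```python
from h import *
S=camera("side");T=camera("top");print({k:telemetry.read_state()[k] for k in("time","ee_pos","ft_force")})
cv2.imwrite("pics/c4.png",cv2.resize(np.hstack([S[180:320,270:430],T[150:290,260:420]])[:,:,::-1],None,fx=2.4,fy=2.4,interpolation=2))
```

```text
{'time': 6.45, 'ee_pos': array([ 0.72701424, -0.30484192,  0.24517834]), 'ft_force': array([-0.43583113,  0.69567679,  0.85295139])}
```

View pics/c4.png

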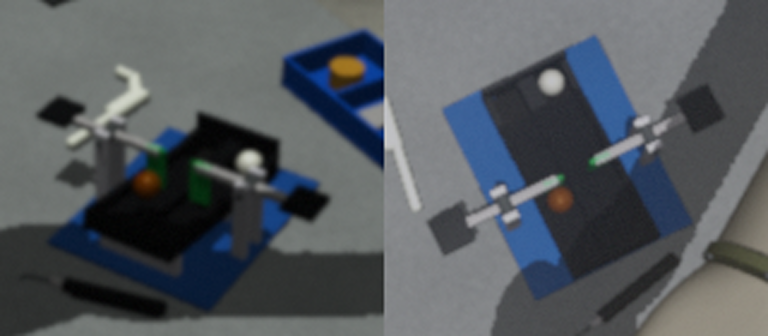

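The white ball is at top pixel (329.6,184), matching the predicted pocket (329.8,185). The right gate is shut, its pedal is up, the amber ball is still behind its gate, and the arm is clear.

```bash
python3 -c "
from bench import r
print(r.close_job())"
```

```text
the job is handed in; nothing more can be done
None
```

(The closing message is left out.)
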